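# Refit the pointer knob on the positioner's D-shaft and set it to the index mark

## Task

The pointer knob has come off the grey hand drive of the specimen positioner. Put it back on the drive's upright D-shaft: press it on only gently, with a few newtons, while slowly turning it until it drops fully home on the collar, then turn the drive clockwise with it until the pointer stands over the raised black index rib, and let go. Leave the other things on the bench where they are.

Things in the scene. Friction and masses are not known exactly. Their poses are not given: they have to be found in the camera images.
- knob: Loose pointer knob: grey plastic, 90 g, 55 mm tall, upright on the bench, bore open below. Origin: centre of the underside; z up. Fluted round skirt 37 mm across, z = 0 to 29 mm; on it an upright bar, z = 29 to 55 mm, 12 mm thick along y, x = -20 to +18 mm, with a pointed nose at its foot reaching x = -29 mm: the pointer, so the knob points along its own -x.
- grip (a point): Point on the knob's axis 49 mm above its underside, in the upper part of the bar; with the TCP here, fingers closing along the knob's y hold the bar and the fingertips clear the skirt.
- bore (a point): Centre of the knob's underside, the mouth of its bore; axes as the knob's. The first 8 mm of the bore are round, 22 mm in diameter, and slip over the shaft at any angle with 1 mm clearance all round. From 8 to 26 mm depth the bore is a D: its flat is on the pointer's side (-x), 5.3 mm from the axis.
- pointer (a point): The tip of the knob's pointer, 29 mm from the knob's axis on its -x side and 35 mm above its underside. Its axes are the knob's.
- drive: The hand drive, fixed to the bench: a grey box 110 x 100 mm and 45 mm high, with a round aluminium dial plate with black ticks on top and an output shaft at the back (+x). Origin: on the bench, on the axis of the upright D-shaft in the middle; x to its back, z up. The shaft turns stiffly (0.07 N m friction, stays where left); stops 0.4 rad clockwise and 1.9 rad anticlockwise of the index rib.
- shaft_top (a point): Top centre of the upright steel D-shaft, 73 mm above the bench, 22 mm above the collar; does not turn with it (axes as the drive's). The shaft is 20 mm round with one flat 4.5 mm from the axis, top edge chamfered 1.5 mm. The flat's direction is not reported: at the start it faces anywhere from 0.55 to 1.35 rad anticlockwise (from above) of the index rib.
- seat (a point): Centre of the dark collar's upper face (30 mm wide) round the shaft's foot, 51 mm above the bench; axes as the drive's. Knob home: its underside on this face. Until the pointer faces as the shaft's flat does (within about 0.15 rad), the knob stops on the shaft's top, underside 14 mm above this face; under a light push (up to 6 N) it slips round there and the shaft stays still.
- index (a point): Point on the raised black index rib (18 x 4 mm, radial, on the dial plate) over which the pointer's tip must stand: 29 mm from the shaft's axis, 0.6 rad clockwise (seen from above) from the drive's -x, that is at (-24, +16) mm from the axis in the drive's frame. Axes as the drive's.
- timer: White flat timer, 62 x 62 x 17 mm, lying near the knob; a bystander. Origin: centre of its underside.
- tape_roll: Roll of tape lying flat, 74 mm across, 19 mm high; a bystander. Origin: centre of its underside.
- eyepiece_cap_a: Black round eyepiece cap, 44 mm across, 40 mm high; a bystander. Origin: centre of its underside.
- canister: White objective canister with a black lid, 42 mm across, 66 mm high; a bystander. Origin: centre of its underside.
Things that resemble listed ones, but are neither listed nor needed, are in the scene too. What is shaped like the knob but pink or yellow is not meant.

How it is judged:
By the outcome, as a careful person would: the job done as asked, in the order asked, and still so for the second after the job is handed in, with the robot touching nothing.
It also fails if it takes over 64 s, if anything falls off the work surface, if the arm or the gripper's body presses on something with over 40 N, if the wrist force passes 120 N, or if a joint passes its speed limit or range.

## Robot

A 6-joint arm with a two-finger parallel gripper is mounted at the origin on a cart in front of the work surface, level with it; the furniture and walls round the work are solid. World frame = base frame: x ahead of the robot, y to its left, z up, the work surface at z = 0. Lengths are in m, angles in rad, forces in N, time in s.
With the tool pointing down it reaches from about 0.375 to 0.9 m from the base axis. Payload 3.1 kg.
Tool frame: the origin (TCP) lies between the finger pads, 19 mm behind the fingertips; this is the grasp point; z points along the fingers, y is the line along which they close (so a half turn about z gives the same grasp; the last joint's range is limited). The gripper opens to 87 mm and grips with 3 to 60 N. Pads are 19 mm wide; open, the fingers measure 117 mm over their backs; the gripper's body (75 mm by 190 mm) begins 51 mm behind the grasp point.
Start: joints at [-1.286, 0.527, 1.433, -0, 1.181, -0.178], TCP at [0.28, -0.559, 0.241] pointing down, gripper open.
Joint ranges: [-3.08, 3.08], [-0.75, 2.2], [0.22, 2.44], [-1.43, 4.57], [0, 2.65], [-2.85, 2.85]. Speed limits (rad/s): [2.79, 2.79, 3.14, 3.14, 3.14, 3.14].

## Interface

Orientations are given as a unit quaternion [x, y, z, w].
In Python, from rig import get_obs, camera, hand_in, cut_out gives the robot as it stands.
- The arm moves only by the tool step_arm, never from a script. Its argument "rows" is a list of rows, each a list of 6 numbers: the shift along the world's x, y, z in m, then the turn, a rotation vector about the world's x, y, z in degrees. A call has 1 to 12 rows; each row shifts and turns the commanded pose from where the row before left it; what a row does not reach is not made up. A row lasts 1/8 s, in which the tool goes at most 62.5 mm and 10.7 degrees, less where a joint would pass 70% of its speed; a pose out of reach is approached as far as the arm can. A call is refused whole if a number of a shift passes 0.0625 or a number of a turn 10.7, either way. A call with a gripper value outside its range is refused whole. "jaw" is the finger opening in m, from 0 to 0.087, set as the call begins (left out, the last holds). The fingers move at their own pace and stop on an object; "squeeze" is the grip in N (left out, the last holds). Time passes only in rows, so rows that do not move let the fingers close. It gives the time, the measured TCP pose, the force, the opening and the grip force at its end, in the units of the state.
- get_obs(): the state, without advancing time (a new reading comes with each control period).
- camera(name): name is "scene" or "top" or "wrist"; returns a dict with "pixels" (384x512x3 uint8, blue, green, red), "depth" (384x512 float32, m along the optical axis (not along the pixel's ray), 0 where there is no reading), "fov_y" (degrees; the focal length in pixels is half the picture's height over the tangent of half this angle, whatever the lens; pixels are square), "cx", "cy" (the principal point, pixels), "extrinsics" (4x4, takes a point from camera to world coordinates); the wrist camera has in their place "mount" (4x4, takes a point from camera to tool coordinates, whose origin is the TCP and whose axes are the flange's). Camera axes: x right, y up, looking along -z (the intrinsics and any distortion apply to the point x, -y, -z); pixel columns grow to the right and rows downward; lengths in m; the calibration is good to about 2 mm. A picture is of the moment at which its call begins: read the wrist's pose just before it.
- hand_in(): hands the job in; it is judged then, once.
Trained networks look in the newest picture that a camera, given by its name, has taken for a name from the list of things; names that differ only in an ending like _2 or _b are one class to them, and where a whole thing is asked for, a point or a joint stands for the part that bears it (a point fixed in the world has none). Each returns a list of dicts, best first, with "confidence" (0 to 1); they miss things now and then, are a little off and sometimes report something else, mostly with a low value. They report only what shows in the picture. A call takes as long as a camera call. They do not tell look-alikes from the thing itself.
- cut_out(label, camera): "region" (384x512 bool, what is visible of it) and "extent" ([centre column, centre row, width, height] in pixels, round what is visible of it).
The state is a dict: "time": time; "q": joint angles; "joint_velocities": joint speeds; "joint_torque": joint torques, N m; "position": TCP position; "tool_rot": TCP orientation; "ft_force": force on the tool from outside, world axes, zero at the start; "moment": the same for the moment, N m; "grip_width": finger opening in m; "grip_force": force on a finger pad.
Only numpy, scipy, OpenCV 4.12 (cv2) and the standard library are available. Lean on these libraries where they do the work, as an engineer would, in place of code of your own. Each camera call takes 0.05 s, during which the arm holds its last target. There are 200 camera calls.

## Working session

There is one attempt and no reset: what is moved stays moved. The work goes in short steps, Python scripts to look and compute and a tool call to move; the robot and the scene stay as the last step left them, time stands still between calls to the robot, and variables do not carry over. Pictures are saved under pics/ and viewed, at most 10 in all, crops included, and the job is handed in when it is done.

Besides the shell and the picture viewer there is one more tool, called as name(argument=value, ...), one argument or row to a line, values as JSON. step_arm: Moves the arm, as the interface text tells. Its arguments: {"type":"object","properties":{"rows":{"type":"array"},"jaw":{"type":"number"},"squeeze":{"type":"number"}},"required":["rows"]}

```bash
mkdir -p pics; cat > h.py <<'E'
import numpy as np, cv2
from rig import get_obs, camera, hand_in, cut_out
from scipy.spatial.transform import Rotation as R
def ext(c,o=None):
    if 'extrinsics' in c: return np.array(c['extrinsics'])
    T=np.eye(4);T[:3,:3]=R.from_quat(o['tool_rot']).as_matrix();T[:3,3]=o['position'];return T@np.array(c['mount'])
def cloud(c,T):
    h,w=c['depth'].shape;f=h/2/np.tan(np.radians(c['fov_y'])/2)
    v,u=np.mgrid[:h,:w];d=c['depth']
    P=np.stack([(u-c['cx'])/f*d,-(v-c['cy'])/f*d,-d,np.ones_like(d)],-1)
    return (P@T.T)[...,:3]
def proj(c,T,p):
    f=c['depth'].shape[0]/2/np.tan(np.radians(c['fov_y'])/2)
    q=np.linalg.inv(T)@np.append(p,1);return np.array([c['cx']+f*q[0]/-q[2],c['cy']-f*q[1]/-q[2]])
E
python3 - <<'E'
from h import *
o=get_obs();print({k:np.round(v,3) for k,v in o.items()})
ims=[]
for n in ['scene','top']:
    c=camera(n);print(n,[k for k in c],c['fov_y'],c['cx'],c['cy']);ims.append(c['pixels'])
    P=cloud(c,ext(c))
    for k in c:
        if k not in('pixels','depth','extrinsics','mount','fov_y','cx','cy'):print(k,c[k])
    for l in ['knob','drive','timer','tape_roll','eyepiece_cap_a','canister']:
        for r in cut_out(l,n)[:4]:
            m=r['region']&(c['depth']>0);print(l,round(r['confidence'],2),np.round(r['extent']),np.round(np.median(P[m],0),3),np.round(P[m].max(0),3) if m.any() else '', c['pixels'][r['region']].mean(0).round())
cv2.imwrite('pics/a.png',cv2.resize(np.vstack(ims),None,fx=.78,fy=.78))
cv2.imwrite('pics/top.png',cv2.resize(ims[1],(800,600)));cv2.imwrite('pics/scene.png',cv2.resize(ims[0],(800,600)))
E
```

```text
{'time': np.float64(0.0), 'q': array([-1.286,  0.528,  1.434,  0.   ,  1.181, -0.179]), 'joint_velocities': array([-0.   , -0.001, -0.002, -0.   ,  0.002,  0.   ]), 'joint_torque': array([-1.0000e-03, -4.4004e+01, -1.7659e+01,  6.3000e-02,  5.8000e-02,
       -0.0000e+00]), 'position': array([ 0.279, -0.558,  0.24 ]), 'tool_rot': array([ 0.973,  0.23 , -0.   , -0.001]), 'ft_force': array([-0.897,  0.35 , -0.196]), 'moment': array([-0.022, -0.038, -0.012]), 'grip_force': np.float64(0.0), 'grip_width': np.float64(0.087)}
scene ['pixels', 'depth', 'fov_y', 'cx', 'cy', 'extrinsics'] 53.630196198646445 253.38242033314407 191.95216957513728
knob 0.62 [273. 204.  15.  15.] [0.436 0.241 0.033] [0.456 0.257 0.06 ] [85. 85. 85.]
knob 0.46 [181. 285.  18.  20.] [0.447 0.662 0.037] [0.467 0.677 0.061] [ 31. 158. 185.]
drive 0.69 [321. 142.  38.  29.] [ 0.473 -0.155  0.046] [ 0.576 -0.074  0.08 ] [149. 148. 147.]
timer 0.77 [261. 183.  25.  18.] [0.54  0.162 0.018] [0.58  0.192 0.024] [204. 212. 213.]
timer 0.69 [237. 216.  12.  17.] [0.492 0.363 0.036] [0.516 0.377 0.045] [27. 27. 28.]
tape_roll
[... 350 characters left out ...]
53.54627679062096 191.93776207167315
knob 0.48 [339. 180.  11.  13.] [ 0.531 -0.05   0.037] [ 0.551 -0.036  0.066] [155. 118. 204.]
knob 0.44 [344. 208.  16.  12.] [ 0.435 -0.06   0.032] [ 0.456 -0.04   0.069] [146. 112. 195.]
drive 0.71 [373. 194.  36.  42.] [ 0.481 -0.17   0.048] [ 0.559 -0.121  0.083] [200. 194. 194.]
timer 0.72 [280. 177.  19.  16.] [0.543 0.156 0.018] [0.579 0.19  0.027] [229. 231. 231.]
tape_roll 0.47 [300. 208.  22.  20.] [0.441 0.093 0.021] [0.475 0.13  0.032] [174. 200. 213.]
eyepiece_cap_a 0.24 [376. 195.  27.  39.] [ 0.479 -0.172  0.048] [ 0.563 -0.121  0.083] [199. 193. 192.]
canister 0.5 [236. 175.   7.   9.] [0.556 0.331 0.067] [0.576 0.35  0.08 ] [55. 52. 53.]
```

View pics/top.png

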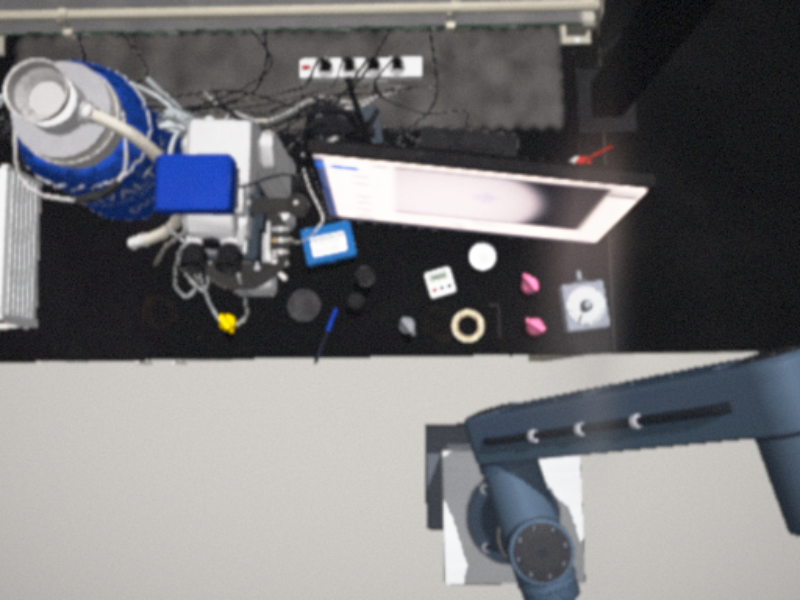

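View pics/scene.png

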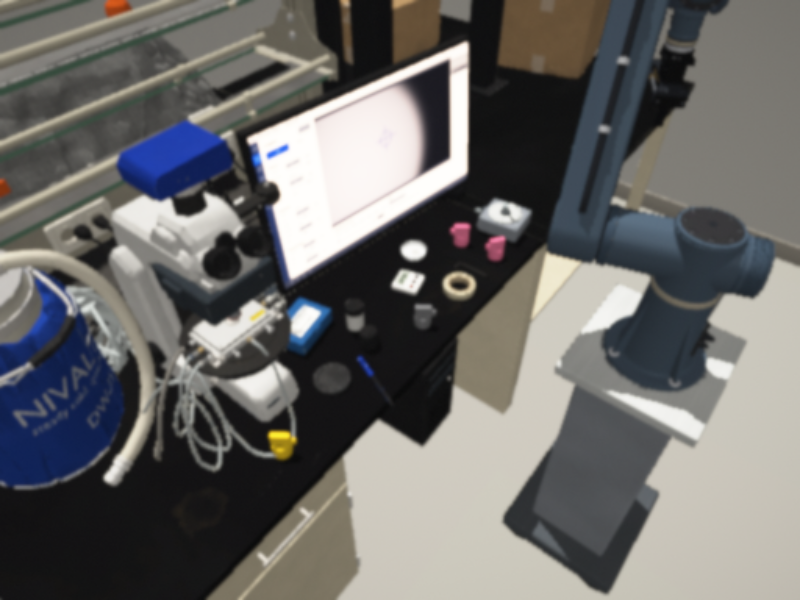

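The grey knob is at (407,326) in the top view (scene 424,316). The look-alikes are pink at (530,283) and (535,325), and yellow at (228,322). The grey one fits the description. The drive is at (585,305), with the monitor behind it. Next I'll check the wrist camera mount and the monitor clearance.

```bash
python3 - <<'E'
from h import *
o=get_obs();c=camera('wrist');print(np.round(c['mount'],3),c['fov_y'],c['cx'],c['cy'])
print(np.round(ext(c,o),3))
for n in['scene','top']:
    c=camera(n);P=cloud(c,ext(c));m=(P[...,2]>.09)&(c['depth']>0)&(P[...,0]>.35)&(P[...,0]<1.2)
    for y in np.arange(-.3,.4,.1):
        k=m&(abs(P[...,1]-y)<.05)
        for z0,z1 in[(.09,.2),(.2,.35),(.35,.6)]:
            kk=k&(P[...,2]>z0)&(P[...,2]<z1)
            if kk.sum()>5:print(n,round(y,1),z0,np.percentile(P[...,0][kk],2).round(3),kk.sum())
E
```

```text
[[-0.001  0.956  0.294  0.082]
 [ 1.     0.     0.001  0.001]
 [ 0.001  0.294 -0.956 -0.141]
 [ 0.     0.     0.     1.   ]] 71.16679879537577 256.95705351561037 192.3436657437104
[[ 0.447  0.855  0.263  0.354]
 [-0.895  0.427  0.131 -0.523]
 [-0.001 -0.294  0.956  0.382]
 [ 0.     0.     0.     1.   ]]
scene -0.3 0.2 0.942 112
scene -0.3 0.35 0.942 196
scene -0.2 0.09 0.616 297
scene -0.2 0.2 0.628 1204
scene -0.2 0.35 0.64 1309
scene -0.1 0.09 0.623 481
scene -0.1 0.2 0.633 1033
scene -0.1 0.35 0.645 659
scene 0.0 0.09 0.635 553
scene 0.0 0.2 0.645 1099
scene 0.0 0.35 0.658 736
scene 0.1 0.09 0.647 656
scene 0.1 0.2 0.657 1242
scene 0.1 0.35 0.67 885
scene 0.2 0.09 0.659 666
scene 0.2 0.2 0.67 1373
scene 0.2 0.35 0.683 1178
scene 0.3 0.09 0.671 670
scene 0.3 0.2 0.682 1205
scene 0.3 0.35 0.695 1563
top -0.3 0.09 0.942 169
top -0.3 0.2 0.942 290
top -0.3 0.35 0.942 538
top -0.2 0.09 0.616 572
top -0.2 0.2 0.626 1045
top -0.2 0.35 0.639 1143
top -0.1 0.09 0.621 308
top -0.1 0.2 0.632 1033
top -0.1 0.35 0.645 870
top 0.0 0.09 0.634 293
top 0.0 0.2 0.645 1060
top 0.0 0.35 0.657 865
top 0.1 0.09 0.646 295
top 0.1 0.2 0.658 1167
top 0.1 0.35 0.67 860
top 0.2 0.09 0.658 340
top 0.2 0.2 0.67 1081
top 0.2 0.35 0.682 864
top 0.3 0.09 0.672 569
top 0.3 0.2 0.683 1066
top 0.3 0.35 0.695 855
```

step_arm(
  rows=[
    [0.018,0.039,0,0,0,0],
    [0.018,0.039,0,0,0,0],
    [0.018,0.039,0,0,0,0],
    [0.018,0.039,0,0,0,0],
    [0.018,0.039,0,0,0,0],
    [0.018,0.039,0,0,0,0],
    [0.018,0.039,0,0,0,0],
    [0.018,0.039,0,0,0,0],
    [0.018,0.039,0,0,0,0],
    [0.018,0.039,0,0,0,0],
    [0,0,0,0,0,0],
    [0,0,0,0,0,0],
  ],
)

```text
time: 2.35
position: [0.4597, -0.1693, 0.2414]
tool_rot: [0.973, 0.23, 0.0, 0.0]
ft_force: [-1.0, -0.2, 0.3]
grip_width: 0.0871
grip_force: 0.0
```

```bash
python3 - <<'E'
from h import *
o=get_obs();c=camera('wrist');T=ext(c,o);P=cloud(c,T);print(o['position'],o['q'].round(2) if hasattr(o['q'],'round') else o['q'])
for r in cut_out('drive','wrist')[:2]:print(r['confidence'],np.round(r['extent']))
r=cut_out('drive','wrist')[0]['extent']
np.savez('d1.npz',px=c['pixels'],P=P,T=T)
Z=P[...,2];m=(c['depth']>0)
for a,b in[(.035,.044),(.044,.047),(.047,.0535),(.068,.08)]:
    k=m&(Z>a)&(Z<b);print(a,b,k.sum(),P[k].mean(0).round(4),np.median(P[k],0).round(4))
cv2.imwrite('pics/d1.png',cv2.resize(c['pixels'],(800,600),interpolation=cv2.INTER_CUBIC))
E
```

```text
[ 0.45968992 -0.16932779  0.24139759] [-0.58  0.35  1.76 -0.    1.03  0.53]Traceback (most recent call last):
  File "<stdin>", line 4, in <module>
IndexError: list index out of range
```

```bash
python3 - <<'E'
from h import *
o=get_obs();c=camera('wrist');T=ext(c,o);P=cloud(c,T)
np.savez('d1.npz',px=c['pixels'],P=P,T=T,d=c['depth'])
Z=P[...,2];m=(c['depth']>0)
for a,b in[(.035,.044),(.044,.047),(.047,.0535),(.068,.08)]:
    k=m&(Z>a)&(Z<b);print(a,b,k.sum(),P[k].mean(0).round(4),np.median(P[k],0).round(4))
print(proj(c,T,[.485,-.165,.073]))
cv2.imwrite('pics/d1.png',cv2.resize(c['pixels'],(800,600),interpolation=cv2.INTER_CUBIC))
E
```

```text
0.035 0.044 2978 [ 0.4892 -0.1641  0.0418] [ 0.5042 -0.1634  0.0423]
0.044 0.047 3225 [ 0.483  -0.1736  0.0456] [ 0.4844 -0.1743  0.0456]
0.047 0.0535 984 [ 0.486  -0.1009  0.0506] [ 0.484  -0.065   0.0515]
0.068 0.08 496 [ 0.5725 -0.1535  0.0743] [ 0.6172 -0.1674  0.0745]
[262.48852412 161.32587993]
```

View pics/d1.png

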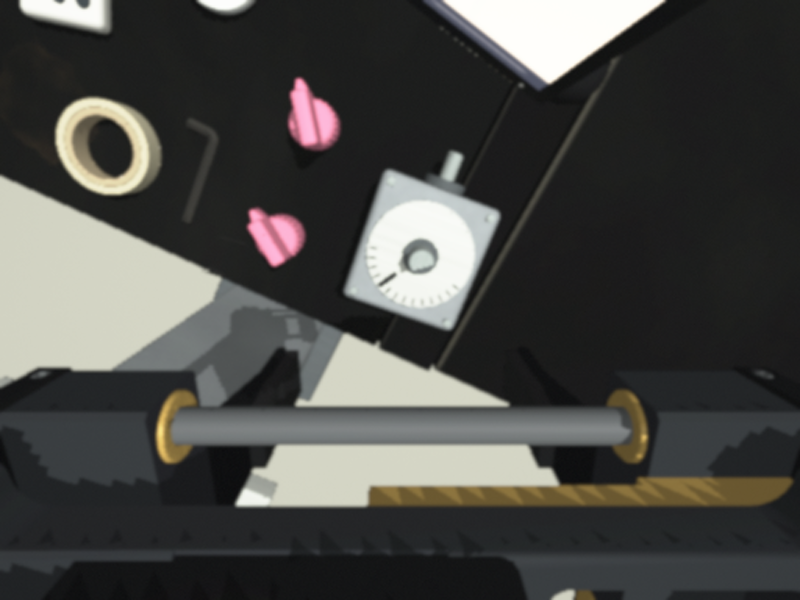

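The drive is at (420,255), its output shaft at (452,165), the rib at about (387,279), and the D-shaft in the middle. Next is a closer second view.

step_arm(
  rows=[
    [0.005,0,-0.03,0,0,0],
    [0.005,0,-0.03,0,0,0],
    [0.005,0,-0.03,0,0,0],
    [0,0,0,0,0,0],
    [0,0,0,0,0,0],
  ],
)

```text
time: 3.18
position: [0.4748, -0.1697, 0.1519]
tool_rot: [0.973, 0.229, 0.0, 0.0]
ft_force: [0.2, -0.5, -0.3]
grip_width: 0.0873
grip_force: 0.0
```

```bash
cat > meas.py <<'E'
from h import *
def rect(c_px,T,c,z,ctr,half=.075,res=.00025):
    n=int(2*half/res);f=384/2/np.tan(np.radians(c['fov_y'])/2)
    # image: right=-y, up=+x
    X=ctr[0]+half-np.arange(n)*res;Y=ctr[1]+half-np.arange(n)*res
    p=np.stack([np.repeat(X[:,None],n,1),np.repeat(Y[None],n,0),np.full((n,n),z),np.ones((n,n))],-1)@np.linalg.inv(T).T
    return cv2.remap(c_px,(c['cx']+f*p[...,0]/-p[...,2]).astype('f4'),(c['cy']-f*p[...,1]/-p[...,2]).astype('f4'),cv2.INTER_CUBIC)
E
python3 - <<'E'
from meas import *
o=get_obs();c=camera('wrist');T=ext(c,o);P=cloud(c,T)
print(cut_out('drive','wrist')[:1] and cut_out('drive','wrist')[0]['extent'])
np.savez('d2.npz',px=c['pixels'],P=P,T=T,d=c['depth'])
d1=np.load('d1.npz');ctr=(.483,-.172)
for PP in(d1['P'],P):
    near=np.hypot(PP[...,0]-ctr[0],PP[...,1]-ctr[1])
    k=(near<.09)&(abs(PP[...,2]-.044)<.006)
    r=cv2.minAreaRect((PP[k][:,:2]*1000).astype('f4'));print('box',r)
    k=(near<.03)&(PP[...,2]>.064)&(PP[...,2]<.085);print('shaft',k.sum(),PP[k].mean(0).round(4),((PP[k].max(0)+PP[k].min(0))/2).round(4),np.ptp(PP[k],axis=0).round(4))
a=rect(d1['px'],d1['T'],c,.047,ctr);b=rect(c['pixels'],T,c,.047,ctr);b2=rect(c['pixels'],T,c,.073,ctr,.025,.025/300)
a2=rect(d1['px'],d1['T'],c,.073,ctr,.025,.025/300)
cv2.imwrite('pics/d2.png',cv2.resize(np.vstack([np.hstack([a2,b2]),np.hstack([a,b])])[:, :],(600,600)) if 0 else np.hstack([cv2.resize(b,(400,400)),cv2.resize(b2,(400,400))]))
E
```

```text
[266.3, 182.1, 130.4, 145.6]
box ((485.318359375, -175.13037109375), (117.49005126953125, 99.64053344726562), 6.543835639953613)
shaft 185 [ 0.4832 -0.1739  0.0702] [ 0.482  -0.1753  0.0683] [0.0184 0.0194 0.0081]
box ((485.67181396484375, -175.19366455078125), (116.93690490722656, 99.66112518310547), 6.4639434814453125)
shaft 330 [ 0.4836 -0.1739  0.07  ] [ 0.482  -0.1753  0.0683] [0.0184 0.0189 0.0082]
```

View pics/d2.png

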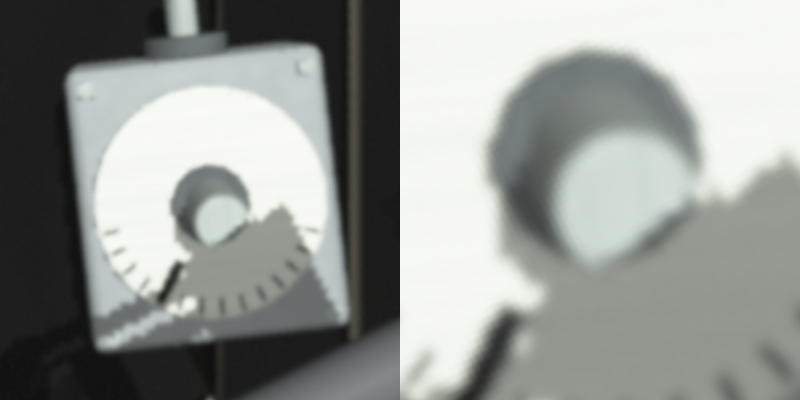

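The rectified view (up = +x, right = -y) shows the dial centred at (211,201), the rib at lower left (172,283), and the flat's chord from (595,265) to (690,195) facing lower right. That puts the flat at about 216° in world and the drive yaw at about 6.5°. Now the knob.

step_arm(
  rows=[
    [0,0,0.03,0,0,0],
    [-0.005,0.045,0.02,0,0,0],
    [-0.005,0.045,0,0,0,0],
    [-0.005,0.045,0,0,0,0],
    [-0.005,0.045,0,0,0,0],
    [-0.005,0.045,0,0,0,0],
    [-0.005,0.045,0,0,0,0],
    [-0.005,0.045,0,0,0,0],
    [-0.005,0.045,0,0,0,0],
    [-0.005,0.045,0,0,0,0],
    [0,0,0,0,0,0],
    [0,0,0,0,0,0],
  ],
)

```text
time: 4.82
position: [0.4296, 0.2358, 0.2018]
tool_rot: [0.973, 0.23, 0.0, 0.0]
ft_force: [0.3, -0.1, 0.1]
grip_width: 0.0868
grip_force: 0.0
```

```bash
python3 - <<'E'
from meas import *
o=get_obs();c=camera('wrist');T=ext(c,o);P=cloud(c,T);print(o['position'],o['q'],proj(c,T,[.436,.241,.03]))
np.savez('k1.npz',px=c['pixels'],P=P,T=T,d=c['depth'])
for r in cut_out('knob','wrist')[:3]:
    k=r['region']&(P[...,2]>.0);print('knob',r['confidence'],np.round(r['extent']),P[k].mean(0).round(4),np.percentile(P[k][:,2],98))
ctr=(.436,.241);near=np.hypot(P[...,0]-ctr[0],P[...,1]-ctr[1])<.045
for a,b in[(.012,.031),(.024,.031),(.046,.06)]:
    k=near&(P[...,2]>a)&(P[...,2]<b);q=P[k]
    if k.sum()<9: continue
    r=cv2.minAreaRect((q[:,:2]*1000).astype('f4'));ci=cv2.minEnclosingCircle((q[:,:2]*1000).astype('f4'));print(a,k.sum(),r,ci,q[:,2].max())
# shaft fits
for f in('d1','d2'):
    D=np.load(f+'.npz');b=rect(D['px'],D['T'],c,.073,(.4825,-.1755),.02,.0001)
    g=cv2.cvtColor(b,cv2.COLOR_BGR2GRAY);cv2.imwrite(f'pics/s_{f}.png',g)
x,y,w,h=400,300,0,0
i=rect(c['pixels'],T,c,.05,ctr,.05,.000125)
cv2.imwrite('pics/k1.png',np.hstack([cv2.resize(c['pixels'],(400,300))[:,:],cv2.resize(i,(300,300))]))
E
```

```text
[0.42958762 0.23577843 0.20182086] [ 2.73755969e-01  4.05213607e-01  1.80785974e+00 -6.10950712e-04
  9.27697768e-01  1.38034450e+00] [255.05836305 175.05927655]
knob 0.65 [262. 174.  26.  43.] [0.4458 0.2391 0.0371] 0.05367671309561212
0.012 437 ((444.53802490234375, 238.9248046875), (34.353599548339844, 37.298336029052734), 32.257423400878906) ((443.3737487792969, 237.86351013183594), 18.933574676513672) 0.030856439968873273
0.024 364 ((444.1007080078125, 238.6586151123047), (33.329803466796875, 34.282527923583984), 32.257423400878906) ((443.24566650390625, 238.30026245117188), 17.953046798706055) 0.030856439968873273
0.046 353 ((442.68646240234375, 237.65206909179688), (37.36971664428711, 11.949021339416504), 35.69599533081055) ((442.5736083984375, 237.7507781982422), 18.794677734375) 0.054781927586430024
```

View pics/k1.png

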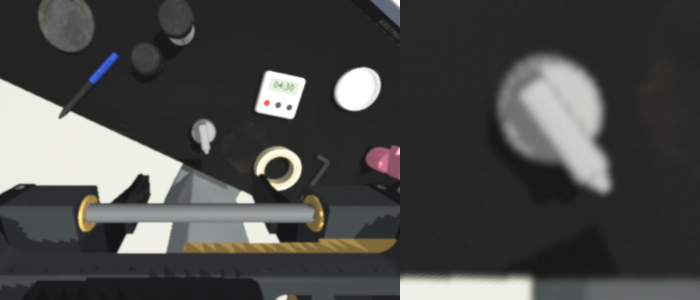

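The grey knob is at (203,133) in the wrist view. Its nose points to lower right in the rectified crop, which fits the description (grey, fluted skirt, bar). Its x axis is at about 35.7° and its axis at (0.4435, 0.238). I'll approach and measure again.

step_arm(
  rows=[
    [0.004,0.001,-0.02,0,0,3],
    [0.004,0.001,-0.02,0,0,3],
    [0.004,0,-0.02,0,0,3.1],
    [0.002,0,-0.02,0,0,0],
    [0,0,0,0,0,0],
    [0,0,0,0,0,0],
  ],
  jaw=0.04,
)

```text
time: 5.68
position: [0.4441, 0.2374, 0.1218]
tool_rot: [0.952, 0.306, 0.0, 0.0]
ft_force: [0.8, 0.5, -0.3]
grip_width: 0.0424
grip_force: 0.0
```

```bash
cat > kn.py <<'E'
from meas import *
def knob(ctr,z0,show=1):
    o=get_obs();c=camera('wrist');T=ext(c,o);P=cloud(c,T);print(np.round(o['position'],4),o['grip_width'],o['ft_force'])
    near=np.hypot(P[...,0]-ctr[0],P[...,1]-ctr[1])<.04
    for a,b in[(.012,.031),(.046,.06)]:
        k=near&(P[...,2]>a+z0)&(P[...,2]<b+z0);q=P[k]
        if k.sum()<9: continue
        s=(q[:,:2]*1000).astype('f4');print(a,k.sum(),cv2.minAreaRect(s),cv2.minEnclosingCircle(s),np.percentile(q[:,2],[50,98]))
    return o,c,T,P
E
python3 - <<'E'
from kn import *
o,c,T,P=knob((.4435,.238),0)
print(R.from_quat(o['tool_rot']).as_matrix()[:,0])
r=rect(c['pixels'],T,c,.05,(.4435,.238),.05,.00025)
cv2.imwrite('pics/k2.png',np.hstack([cv2.resize(r,(400,400)),cv2.resize(cv2.imread('pics/s_d1.png'),(200,400)) if 0 else np.zeros((400,1,3),'u1'),cv2.imread('pics/s_d2.png')[:400,:398]]))
E
```

```text
[0.4441 0.2374 0.1218] 0.04237513503083465 [ 0.77583826  0.5405801  -0.30955715]
0.012 738 ((444.159912109375, 238.92454528808594), (34.60742950439453, 36.86143112182617), 36.014198303222656) ((443.33404541015625, 237.87013244628906), 18.805095672607422) [0.026188   0.02793247]
0.046 602 ((442.94573974609375, 237.72955322265625), (36.988868713378906, 11.840437889099121), 35.7786865234375) ((442.6964416503906, 237.83856201171875), 18.838171005249023) [0.05246502 0.05381005]
[8.13124568e-01 5.82089530e-01 4.64803000e-04]
```

View pics/k2.png

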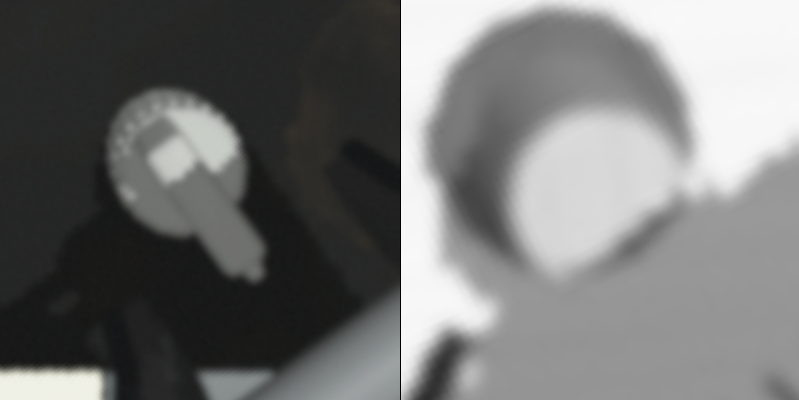

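The close view agrees: bar at (205,190) in the left crop, axis (0.4436, 0.238), 35.8°. In the right crop the shaft disc is centred at (597,197), giving the shaft axis at (0.4828, -0.1752), with the flat 4.5 mm out and facing about 213–216°. Descending to grasp.

step_arm(
  rows=[
    [-0.0005,0.0008,-0.02,0,0,0],
    [0,0,-0.02,0,0,0],
    [0,0,-0.015,0,0,0],
    [0,0,-0.01,0,0,0],
    [0,0,-0.006,0,0,0],
    [0,0,0,0,0,0],
    [0,0,0,0,0,0],
  ],
)

```text
time: 6.6
position: [0.4434, 0.239, 0.0506]
tool_rot: [0.952, 0.306, 0.0, 0.0]
ft_force: [0.1, -0.3, 0.1]
grip_width: 0.0402
grip_force: 0.0
```

step_arm(
  rows=[
    [0,0,0,0,0,0],
    [0,0,0,0,0,0],
    [0,0,0,0,0,0],
    [0,0,0,0,0,0],
    [0,0,0,0,0,0],
    [0,0,0,0,0,0],
  ],
  jaw=0,
  squeeze=25,
)

```text
time: 7.35
position: [0.4431, 0.2388, 0.0502]
tool_rot: [0.952, 0.306, -0.0, 0.0]
ft_force: [-0.6, -0.2, 0.2]
grip_width: 0.0116
grip_force: 25.0
```

step_arm(
  rows=[
    [0,0,0.02,0,0,0],
    [0,0,0.03,0,0,0],
    [0,0,0.04,0,0,0],
    [0,0,0.03,0,0,0],
    [0,0,0,0,0,0],
    [0,0,0,0,0,0],
  ],
)

```text
time: 8.1
position: [0.4423, 0.2386, 0.1696]
tool_rot: [0.952, 0.306, -0.001, -0.0]
ft_force: [0.8, -0.3, -0.9]
grip_width: 0.012
grip_force: 25.0
```

```bash
python3 - <<'E'
from kn import *
o=get_obs();p=o['position'];o,c,T,P=knob(p[:2],p[2]-.051)
print(o['grip_force'],R.from_quat(o['tool_rot']).as_matrix()[:,0])
E
```

```text
[0.4423 0.2386 0.1696] 0.012005676167738821 [ 0.7728846  -0.30419692 -0.90384311]
0.012 583 ((449.6025390625, 243.64144897460938), (19.552291870117188, 37.40215301513672), 36.64249038696289) ((442.7650451660156, 238.53567504882812), 18.718372344970703) [0.14024204 0.14892355]
0.046 1131 ((445.16473388671875, 234.883056640625), (38.266448974609375, 29.78723907470703), 54.6060676574707) ((442.2083740234375, 238.13717651367188), 20.22748565673828) [0.17178314 0.17782383]
24.999782759696245 [ 0.81233766  0.58318552 -0.00147295]
```

step_arm(
  rows=[
    [0.004,-0.0414,0,0,0,2],
    [0.004,-0.0414,0,0,0,2],
    [0.004,-0.0414,0,0,0,2],
    [0.004,-0.0414,0,0,0,2],
    [0.004,-0.0414,0,0,0,2],
    [0.004,-0.0414,0,0,0,1],
    [0.004,-0.0414,0,0,0,0],
    [0.004,-0.0414,0,0,0,0],
    [0.004,-0.0414,0,0,0,0],
    [0.004,-0.0414,0,0,0,0],
    [0,0,0,0,0,0],
    [0,0,0,0,0,0],
  ],
)

```text
time: 9.65
position: [0.4819, -0.1743, 0.1689]
tool_rot: [0.918, 0.396, -0.001, -0.002]
ft_force: [0.5, -0.0, 0.3]
grip_width: 0.0118
grip_force: 25.0
```

step_arm(
  rows=[
    [0,0,-0.015,0,0,0],
    [0,0,-0.01,0,0,0],
    [0,0,-0.005,0,0,0],
    [0,0,0,0,0,0],
    [0,0,0,0,0,0],
    [0,0,0,0,0,0],
  ],
)

```text
time: 10.4
position: [0.4834, -0.1753, 0.1406]
tool_rot: [0.918, 0.396, 0.0, 0.0]
ft_force: [0.2, -0.4, -1.0]
grip_width: 0.0116
grip_force: 25.0
```

```bash
python3 - <<'E'
from kn import *
o=get_obs();p=np.array(o['position']);o,c,T,P=knob(p[:2],p[2]-.051)
M=R.from_quat(o['tool_rot']).as_matrix();print(M[:,0],np.degrees(np.arctan2(M[1,0],M[0,0])),M[:,2])
print(np.array([.4828,-.1752])-p[:2],p[2])
cv2.imwrite('pics/h1.png',cv2.resize(c['pixels'],(800,600)))
E
```

```text
[ 0.4834 -0.1753  0.1406] 0.011574626121090085 [ 0.2303743  -0.44627146 -0.95007402]
0.012 583 ((489.75714111328125, -169.46946716308594), (18.97377586364746, 37.53157043457031), 47.11333465576172) ((483.5726013183594, -176.12783813476562), 18.7701358795166) [0.11129739 0.11998869]
0.046 1132 ((480.7876892089844, -172.86729431152344), (37.993934631347656, 29.772136688232422), 27.26012420654297) ((483.66436767578125, -176.34434509277344), 20.313583374023438) [0.14281288 0.14871458]
[6.86174457e-01 7.27436998e-01 1.70349497e-04] 46.67195757736275 [ 7.65518512e-04 -4.87918298e-04 -9.99999588e-01]
[-0.00056744  0.00011113] 0.1406086965641064
```

View pics/h1.png

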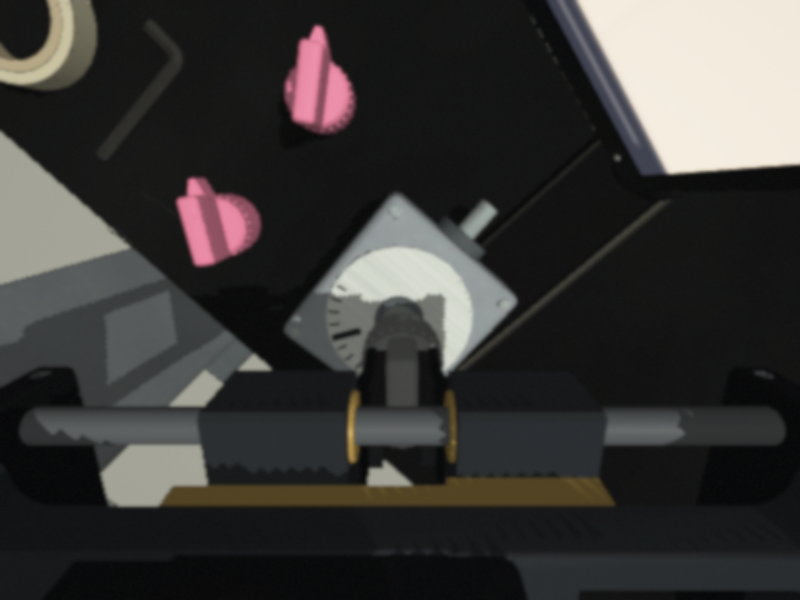

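step_arm(
  rows=[
    [-0.0008,0.0003,-0.01,0,0,0],
    [0,0,-0.006,0,0,0],
    [0,0,-0.002,0,0,0],
    [0,0,-0.002,0,0,0],
    [0,0,-0.001,0,0,0],
    [0,0,0,0,0,0],
  ],
)

```text
time: 11.2
position: [0.4823, -0.1749, 0.1193]
tool_rot: [0.918, 0.396, 0.0, 0.0]
ft_force: [-0.4, 0.4, -0.9]
grip_width: 0.0117
grip_force: 25.0
```

step_arm(
  rows=[
    [0,0,-0.001,0,0,0],
    [0,0,-0.001,0,0,0],
    [0,0,0,0,0,0],
  ],
)

```text
time: 11.58
position: [0.4822, -0.1748, 0.1172]
tool_rot: [0.918, 0.396, -0.0, -0.0]
ft_force: [-0.5, -0.2, -0.3]
grip_width: 0.0119
grip_force: 25.0
```

step_arm(
  rows=[
    [0,0,-0.0007,0,0,0],
    [0,0,-0.0007,0,0,0],
    [0,0,0,0,0,0],
  ],
)

```text
time: 11.95
position: [0.4823, -0.1748, 0.1158]
tool_rot: [0.918, 0.396, -0.0, -0.0]
ft_force: [0.7, 0.4, -1.4]
grip_width: 0.0116
grip_force: 25.0
```

step_arm(
  rows=[
    [0,0,-0.0005,0,0,0],
    [0,0,0,0,0,0],
  ],
)

```text
time: 12.2
position: [0.4823, -0.1748, 0.1153]
tool_rot: [0.918, 0.396, -0.0, -0.0]
ft_force: [-0.3, -0.4, -1.8]
grip_width: 0.0116
grip_force: 25.0
```

step_arm(
  rows=[
    [0,0,-0.0005,0,0,0],
    [0,0,0,0,0,0],
  ],
)

```text
time: 12.45
position: [0.4823, -0.1748, 0.1148]
tool_rot: [0.918, 0.396, -0.0, -0.0]
ft_force: [0.0, -0.8, -1.0]
grip_width: 0.0118
grip_force: 25.0
```

step_arm(
  rows=[
    [0,0,-0.0005,0,0,0],
    [0,0,0,0,0,0],
  ],
)

```text
time: 12.7
position: [0.4823, -0.1749, 0.1143]
tool_rot: [0.918, 0.396, -0.0, -0.0]
ft_force: [0.4, 0.4, -0.2]
grip_width: 0.0121
grip_force: 25.0
```

step_arm(
  rows=[
    [0,0,-0.0004,0,0,0],
    [0,0,0,0,0,0],
  ],
)

```text
time: 12.95
position: [0.4823, -0.1749, 0.114]
tool_rot: [0.918, 0.396, -0.0, 0.0]
ft_force: [-0.1, 0.0, -0.5]
grip_width: 0.0119
grip_force: 25.0
```

step_arm(
  rows=[
    [0,0,-0.0004,0,0,0],
    [0,0,0,0,0,0],
  ],
)

```text
time: 13.2
position: [0.4823, -0.175, 0.1136]
tool_rot: [0.918, 0.396, -0.0, 0.0]
ft_force: [-1.5, -0.7, 0.3]
grip_width: 0.012
grip_force: 25.0
```

step_arm(
  rows=[
    [0,0,-0.0005,0,0,0],
    [0,0,0,0,0,0],
  ],
)

```text
time: 13.45
position: [0.4822, -0.175, 0.113]
tool_rot: [0.918, 0.396, -0.0, 0.0]
ft_force: [-1.6, -1.1, -0.7]
grip_width: 0.0121
grip_force: 25.0
```

step_arm(
  rows=[
    [0,0,-0.0005,0,0,0],
    [0,0,0,0,0,0],
  ],
)

```text
time: 13.7
position: [0.4822, -0.175, 0.1125]
tool_rot: [0.918, 0.396, -0.0, 0.0]
ft_force: [-1.2, -2.3, -0.3]
grip_width: 0.0118
grip_force: 25.0
```

step_arm(
  rows=[
    [0,0,-0.0003,0,0,-2],
    [0,0,-0.0003,0,0,-2],
    [0,0,0,0,0,0],
  ],
)

```text
time: 14.08
position: [0.4824, -0.1749, 0.1119]
tool_rot: [0.932, 0.364, 0.0, 0.0]
ft_force: [-0.5, -2.2, -1.3]
grip_width: 0.0117
grip_force: 25.0
```

step_arm(
  rows=[
    [0,0,-0.0005,0,0,-2],
    [0,0,-0.0005,0,0,-2],
    [0,0,0,0,0,0],
  ],
)

```text
time: 14.45
position: [0.4821, -0.1748, 0.1109]
tool_rot: [0.944, 0.331, -0.0, -0.0]
ft_force: [-0.7, -1.6, -0.6]
grip_width: 0.0116
grip_force: 25.0
```

```bash
python3 -c "
from h import *
o=get_obs();print(o['moment'],o['ft_force'],o['position'])"
```

```text
[-0.34846795  0.20784582  0.0518643 ] [-0.6554552  -1.58100916 -0.6318808 ] [ 0.48214877 -0.17475493  0.11086735]
```

step_arm(
  rows=[
    [0,0,-0.001,0,0,-1],
    [0,0,-0.001,0,0,-1],
    [0,0,-0.001,0,0,-1],
    [0,0,0,0,0,0],
  ],
)

```text
time: 14.95
position: [0.4818, -0.1748, 0.1077]
tool_rot: [0.952, 0.306, -0.0, -0.0]
ft_force: [-3.6, -3.0, 0.2]
grip_width: 0.0119
grip_force: 25.0
```

step_arm(
  rows=[
    [0,0,-0.001,0,0,0],
    [0,0,-0.001,0,0,0],
    [0,0,-0.001,0,0,0],
    [0,0,0,0,0,0],
  ],
)

```text
time: 15.45
position: [0.4819, -0.1748, 0.1048]
tool_rot: [0.952, 0.306, -0.0, -0.0]
ft_force: [-3.7, -3.7, 0.5]
grip_width: 0.0114
grip_force: 25.0
```

```bash
python3 -c "
from kn import *
o=get_obs();p=np.array(o['position']);print(o['moment']);o,c,T,P=knob(p[:2],p[2]-.051)
cv2.imwrite('pics/h2.png',cv2.resize(c['pixels'][100:330,130:400],(800,600)))"
```

```text
[-0.66272328  0.85225601  0.0451218 ]
[ 0.4819 -0.1748  0.1048] 0.011445678580578569 [-3.72204437 -3.65578936  0.47957935]
0.012 574 ((489.0808410644531, -170.59164428710938), (19.659908294677734, 37.625083923339844), 33.93803405761719) ((481.97802734375, -175.3942413330078), 18.83558464050293) [0.07530477 0.08397698]
0.046 1123 ((479.73675537109375, -171.59915161132812), (37.88477325439453, 29.928380966186523), 15.21133041381836) ((481.5041198730469, -175.50308227539062), 20.421798706054688) [0.1070463  0.11312655]
```

View pics/h2.png

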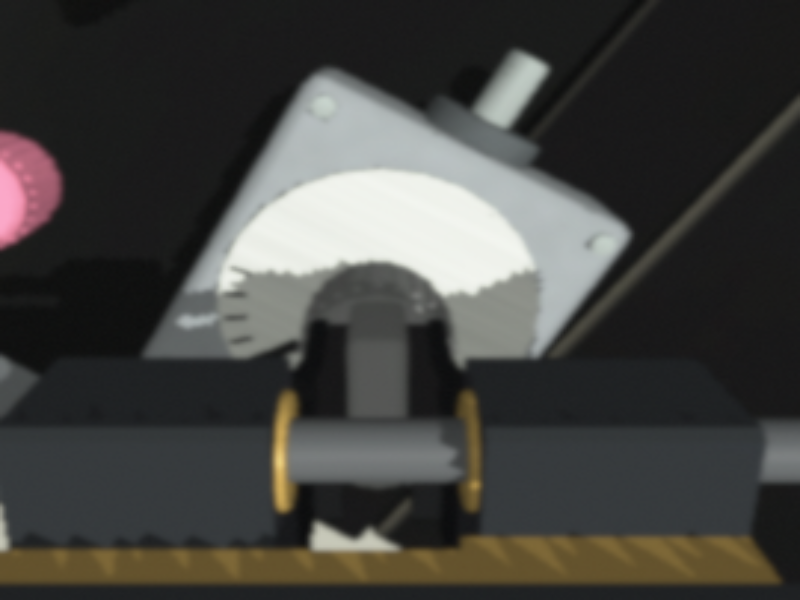

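The knob is over the shaft and well down into the D. A small side force points toward the nose, so I'll relieve that and press on gently.

step_arm(
  rows=[
    [-0.0003,-0.0003,0,0,0,0],
    [-0.0002,-0.0002,-0.001,0,0,0],
    [0,0,-0.001,0,0,0],
    [0,0,0,0,0,0],
  ],
)

```text
time: 16.0
position: [0.482, -0.1753, 0.1028]
tool_rot: [0.952, 0.306, 0.0, 0.0]
ft_force: [-2.3, -1.5, -0.7]
grip_width: 0.0122
grip_force: 25.0
```

step_arm(
  rows=[
    [0,0,-0.0007,0,0,0],
    [0,0,0,0,0,0],
  ],
)

```text
time: 16.25
position: [0.482, -0.1753, 0.1022]
tool_rot: [0.952, 0.306, 0.0, 0.0]
ft_force: [-2.1, -2.1, 0.4]
grip_width: 0.0116
grip_force: 25.0
```

step_arm(
  rows=[
    [0,0,-0.0005,0,0,0],
    [0,0,0,0,0,0],
  ],
)

```text
time: 16.5
position: [0.482, -0.1754, 0.1017]
tool_rot: [0.952, 0.306, 0.0, 0.0]
ft_force: [-1.6, -0.9, -0.3]
grip_width: 0.0116
grip_force: 25.0
```

step_arm(
  rows=[
    [0,0,-0.0005,0,0,0],
    [0,0,0,0,0,0],
  ],
)

```text
time: 16.75
position: [0.482, -0.1754, 0.1012]
tool_rot: [0.952, 0.306, 0.0, 0.0]
ft_force: [-1.8, -1.6, -0.2]
grip_width: 0.0119
grip_force: 25.0
```

step_arm(
  rows=[
    [0,0,-0.0004,0,0,0],
    [0,0,0,0,0,0],
  ],
)

```text
time: 17.0
position: [0.482, -0.1754, 0.1011]
tool_rot: [0.952, 0.306, 0.0, 0.0]
ft_force: [-2.5, -1.6, 4.0]
grip_width: 0.0116
grip_force: 25.0
```

step_arm(
  rows=[
    [0,0,-0.0004,0,0,0],
    [0,0,0,0,0,0],
  ],
)

```text
time: 17.25
position: [0.482, -0.1754, 0.1011]
tool_rot: [0.952, 0.306, 0.0, 0.0]
ft_force: [-2.3, -1.4, 7.3]
grip_width: 0.0116
grip_force: 25.0
```

Home: z stopped at 0.1011 (expected 0.101), with force rising. I'll relieve the push and measure the rib angle precisely before turning.

step_arm(
  rows=[
    [0,0,0.0005,0,0,0],
    [0,0,0,0,0,0],
  ],
)

```text
time: 17.5
position: [0.482, -0.1754, 0.1011]
tool_rot: [0.952, 0.306, 0.0, 0.0]
ft_force: [-1.2, -1.5, 3.8]
grip_width: 0.0119
grip_force: 25.0
```

```bash
python3 - <<'E'
from kn import *
c=camera('wrist')
for f in('d1','d2'):
    D=np.load(f+'.npz');P=D['P'];g=D['px'].max(2)
    for z in(.047,.050):
        b=rect(D['px'],D['T'],c,z,(.4825,-.1752),.06,.0002);g=b.max(2)
        X=.4825+.06-np.arange(600)*.0002;Y=-.1752+.06-np.arange(600)*.0002
        xx,yy=np.meshgrid(X,Y,indexing='ij')
        r=np.hypot(xx-.4825,yy+.1752);a=np.degrees(np.arctan2(yy+.1752,xx-.4825))%360
        m=(g<75)&(r>.018)&(r<.042)&(a>135)&(a<175)
        n,l,s,ce=cv2.connectedComponentsWithStats(m.astype('u1'));i=1+np.argmax(s[1:,4]);k=l==i
        pts=np.stack([xx[k],yy[k]],1);mu=pts.mean(0);_,_,V=np.linalg.svd(pts-mu,full_matrices=0);
        print(f,z,k.sum(),mu,'pos ang',a[k].mean(),'r',r[k].min(),r[k].max(),'dir',np.degrees(np.arctan2(V[0,1],V[0,0]))%180)
        # dial edge circle
        w=((b.min(2)>215)&(r<.05)).astype('u1');pp=cv2.findNonZero(w)
        (cx,cy),rad=cv2.minEnclosingCircle(pp);print('dial',.5425-cy*.0002,-.1152-cx*.0002,rad*.0002)
print(get_obs()['ft_force'])
E
```

```text
Traceback (most recent call last):
ValueError: attempt to get argmax of an empty sequence
```

```bash
python3 - <<'E'
from kn import *
c=camera('wrist')
for f in('d1','d2'):
    D=np.load(f+'.npz')
    for z in(.047,.050):
        b=rect(D['px'],D['T'],c,z,(.4825,-.1752),.06,.0002);g=b.max(2)
        X=.4825+.06-np.arange(600)*.0002;Y=-.1752+.06-np.arange(600)*.0002
        xx,yy=np.meshgrid(X,Y,indexing='ij')
        r=np.hypot(xx-.4825,yy+.1752);a=np.degrees(np.arctan2(yy+.1752,xx-.4825))%360
        R0=(r>.02)&(r<.04)&(a>135)&(a<175)
        m=(g<g[R0].min()+40)&R0
        n,l,s,ce=cv2.connectedComponentsWithStats(m.astype('u1'));i=1+np.argmax(s[1:,4]);k=l==i
        pts=np.stack([xx[k],yy[k]],1);mu=pts.mean(0);_,_,V=np.linalg.svd(pts-mu,full_matrices=0)
        print(f,z,g[R0].min(),k.sum(),mu.round(4),'pos',a[k].mean().round(1),'r',r[k].min().round(4),r[k].max().round(4),'dir',np.degrees(np.arctan2(V[0,1],V[0,0]))%180)
        w=((b.min(2)>215)&(r<.05)).astype('u1')
        (cx,cy),rad=cv2.minEnclosingCircle(cv2.findNonZero(w));print('dial',.5425-cy*.0002,-.1152-cx*.0002,rad*.0002)
E
```

```text
d1 0.047 85 708 [ 0.4526 -0.1606] pos 153.9 r 0.0264 0.04 dir 152.55871713839232
dial 0.48214032592773437 -0.17597677612304688 0.04424413146972656
d1 0.05 85 716 [ 0.4531 -0.1602] pos 153.0 r 0.0259 0.04 dir 152.3945834303801
dial 0.4826025268554687 -0.17556861572265625 0.04384965209960938
d2 0.047 38 708 [ 0.4519 -0.1608] pos 154.7 r 0.0264 0.04 dir 153.29655814595202
dial 0.48236539306640625 -0.17600381469726561 0.04397346801757813
d2 0.05 38 756 [ 0.4527 -0.1602] pos 153.3 r 0.0256 0.04 dir 152.74309569389249
dial 0.48316649780273435 -0.1754983093261719 0.04344167175292969
```

step_arm(
  rows=[
    [0,0,0,0,0,-4],
    [0,0,0,0,0,-4],
    [0,0,0,0,0,-4],
    [0,0,0,0,0,-4],
    [0,0,0,0,0,0],
  ],
)

```text
time: 18.23
position: [0.4814, -0.1763, 0.1011]
tool_rot: [0.985, 0.171, -0.001, 0.001]
ft_force: [-4.1, -4.4, 5.1]
grip_width: 0.0118
grip_force: 25.0
```

```bash
cat > st.py <<'E'
from h import *
o=get_obs();M=R.from_quat(o['tool_rot']).as_matrix();print(np.degrees(np.arctan2(M[1,0],M[0,0])),np.round(o['ft_force'],2),np.round(o['moment'],3),np.round(o['position'],4),np.round(o['q'],2))
E
python3 st.py
```

```text
19.721280136479674 [-4.13 -4.44  5.1 ] [-0.816  0.859  0.074] [ 0.4814 -0.1763  0.1011] [-0.57  0.6   1.83 -0.    0.71  0.66]
```

step_arm(
  rows=[
    [-0.0003,-0.0003,0.0002,0,0,-4],
    [0,0,0,0,0,-4],
    [0,0,0,0,0,-4],
    [0,0,0,0,0,-4],
    [0,0,0,0,0,-4],
    [0,0,0,0,0,0],
  ],
)

```text
time: 18.98
position: [0.4811, -0.1765, 0.1012]
tool_rot: [1.0, -0.002, -0.0, 0.001]
ft_force: [-4.2, -3.8, 4.6]
grip_width: 0.0115
grip_force: 25.0
```

```bash
python3 st.py
```

```text
-0.28607143375496674 [-4.23 -3.79  4.57] [-0.836  0.795  0.066] [ 0.4811 -0.1765  0.1012] [-0.57  0.6   1.83 -0.    0.71  1.01]
```

step_arm(
  rows=[
    [-0.0002,-0.0002,0.0002,0,0,-4],
    [0,0,0,0,0,-4],
    [0,0,0,0,0,-4],
    [0,0,0,0,0,-4],
    [0,0,0,0,0,-4],
    [0,0,0,0,0,-4],
    [0,0,0,0,0,-3.3],
    [0,0,0,0,0,0],
    [0,0,0,0,0,0],
  ],
)

```text
time: 20.1
position: [0.4809, -0.1767, 0.1012]
tool_rot: [0.971, -0.238, -0.0, 0.001]
ft_force: [-3.6, -4.6, 2.8]
grip_width: 0.0118
grip_force: 25.0
```

```bash
python3 st.py
```

```text
-27.569754335296977 [-3.58 -4.55  2.85] [-0.724  0.787  0.056] [ 0.4809 -0.1767  0.1012] [-0.57  0.6   1.83 -0.    0.71  1.48]
```

step_arm(
  rows=[
    [0,0,0,0,0,0],
    [0,0,0,0,0,0],
    [0,0,0,0,0,0],
    [0,0,0,0,0,0],
  ],
  jaw=0.05,
)

```text
time: 20.6
position: [0.4814, -0.1756, 0.1012]
tool_rot: [0.971, -0.239, 0.0, -0.0]
ft_force: [0.4, -0.1, -0.3]
grip_width: 0.0433
grip_force: 0.0
```

step_arm(
  rows=[
    [0,0,0.01,0,0,0],
    [0,0,0.02,0,0,0],
    [0,0,0.03,0,0,0],
    [0,0,0.03,0,0,0],
    [-0.01,0.005,0.01,0,0,0],
    [0,0,0,0,0,0],
    [0,0,0,0,0,0],
  ],
)

```text
time: 21.48
position: [0.4706, -0.1704, 0.2005]
tool_rot: [0.971, -0.239, -0.001, -0.0]
ft_force: [-0.2, -0.2, -0.1]
grip_width: 0.0499
grip_force: 0.0
```

```bash
python3 st.py; python3 - <<'E'
from kn import *
o,c,T,P=knob((.4825,-.1755),.051)
r=rect(c['pixels'],T,c,.08,(.4825,-.1755),.06,.0002);r2=rect(c['pixels'],T,c,.05,(.4825,-.1755),.06,.0002)
cv2.imwrite('pics/f.png',np.hstack([cv2.resize(r,(400,400)),cv2.resize(r2,(400,400))]))
E
```

```text
-27.630058629996444 [-0.19 -0.2  -0.15] [ 0.027  0.041 -0.008] [ 0.4706 -0.1704  0.2005] [-0.57  0.42  1.78  0.    0.94  1.48]
[ 0.4706 -0.1704  0.2005] 0.04992707101658442 [-0.19461601 -0.19945543 -0.14839517]
0.012 610 ((482.22412109375, -175.7821502685547), (36.99302673339844, 34.22544479370117), 66.36615753173828) ((480.6933898925781, -175.35813903808594), 18.86631965637207) [0.07740501 0.07924991]
0.046 511 ((480.1090393066406, -174.97181701660156), (11.95702075958252, 37.61974334716797), 62.9144287109375) ((479.60968017578125, -175.8379364013672), 18.993682861328125) [0.10344676 0.10493594]
```

View pics/f.png

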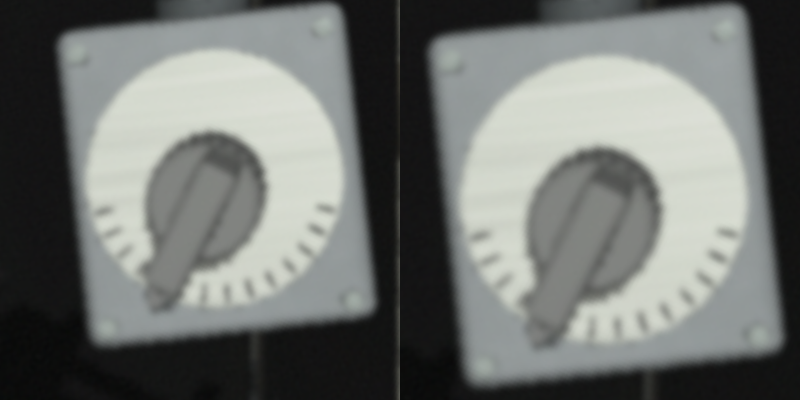

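The knob is home: the skirt top is at about 0.079 m and the bar top at about 0.105 m. The pointer is at 152.9° against 152.6° for the rib, which it covers at (150,290). The arm is clear, so I'm handing in.

```bash
python3 -c "
from rig import hand_in
print(hand_in())"
```

```text
the job is handed in; nothing more can be done
None
```

The grey knob is back on the drive's D-shaft and fully home on the collar, turned clockwise to stand over the index rib (pointer at 152.9°, rib at 152.6°), then released; the job was handed in at about 21.5 s of the 64 s allowed, though one downward step while seating it reached 7.3 N, a bit above the gentle push asked for.

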